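# Open the under-sink water filter box

### The arm

A 6-joint arm with a two-finger parallel gripper is mounted at the origin on the work surface. World frame = base frame: x ahead of the robot, y to its left, z up, the work surface at z = 0. Lengths are in m, angles in rad, forces in N, time in s.
With the tool pointing down it reaches from about 0.35 to 0.8 m from the base axis. Payload 7.3 kg.
Tool frame: the origin (TCP) lies between the finger pads; the fingertips stand 8 mm ahead of it and the grasp point (between the pads) lies 11 mm behind it (tcp_to_tips is the distance from the TCP to the fingertips, in m); x points along the fingers, z is the direction in which the jaws open and shut, and the axes are right-handed (so a half turn about x gives the same grasp; the last joint's range is limited). The gripper opens to 85 mm and grips with 20 to 120 N. Pads are 22 mm wide; open, the fingers measure 114 mm over their backs; the gripper's body (76 mm by 85 mm) begins 54 mm behind the grasp point. The pads swing forward as they close: fully open they stand 13 mm farther back than shut.
Start: joints at [-1.319, 0.342, 1.524, -0, 1.275, -0.146], TCP at [0.203, -0.484, 0.239] pointing down, gripper open.
Joint ranges: [-2.53, 2.53], [-0.77, 2.02], [0.04, 2.7], [-1, 4.14], [0.28, 2.66], [-3.11, 3.11]. Speed limits (rad/s): [2.57, 2.57, 3.14, 3.14, 3.14, 3.14].

### API

Orientations are given as a unit quaternion [x, y, z, w].
In Python, from workcell import * gives the robot as it stands.
- The arm moves only by the tool carry_out, never from a script. Its argument "increments" is a list of rows, each an object of numbers: "dx", "dy", "dz": the shift along the tool's x, y, z in cm; "yaw": the turn about the tool's x in rad; "hand": the finger opening in cm, from 0 to 8.54. A call has 1 to 20 rows; each row is the pose to reach, as a shift and turn from the pose commanded when the call began, along the tool's axes at that moment; what a row does not reach only later rows make up. A row lasts 1/8 s, in which the tool goes at most 62.5 mm and 10.7 degrees, less where a joint would pass 70% of its speed; a pose out of reach is approached as far as the arm can. A call with a gripper value outside its range is refused whole. The fingers move at their own pace and stop on an object; "force" is the grip in N (left out, the last holds). Time passes only in rows, so rows that repeat a pose let the fingers close. It gives the time, the measured TCP pose, the force and the opening at its end, in the units of the state.
- read_state(): the state, without advancing time (a new reading comes with each control period).
- read_camera(name): name is "scene" or "top" or "wrist"; returns the picture (480x640x3 uint8, red, green, blue); there is no depth.
- get_calibration(name): a dict with "fx", "fy", "cx", "cy" (pixels), "dist_coeffs" ([k1, k2, p1, p2, k3] as OpenCV has them; the pictures are not rectified), "R" (3x3) and "t" (3): a world point X has camera coordinates R X + t. Camera axes: x right, y down, z forward; pixel columns grow to the right and rows downward; lengths in m; the calibration is good to about 2 mm. A picture is of the moment at which its call begins: read the wrist's pose just before it. get_calibration takes no time and is no camera call; for the wrist camera it gives the pose at the moment of the call.
- sign_off(): hands the job in, once; it reports no verdict.
The state is a dict: "time": time; "joint_pos": joint angles; "qd": joint speeds; "joint_torque": joint torques, N m; "tcp_pos": TCP position; "eef_rot": TCP orientation; "force": force on the tool from outside, world axes, zero at the start; "ft_torque": the same for the moment, N m; "width": finger opening in m.
Only numpy, scipy, OpenCV 4.12 (cv2) and the standard library are available. Lean on these libraries where they do the work, as an engineer would, in place of code of your own. Each camera call takes 0.05 s, during which the arm holds its last target. There are 200 camera calls.

### The job

Open the water filter box under the sink: press its red snap tab all the way in until it stays down, then push the released grey lid along its guides onto the ledge until the filter opening is completely uncovered. Only press and push: do not lift or tip the lid, and leave everything else around the box where it is.

Things in the scene. Friction and masses are not known exactly. Their poses are not given: they have to be found in the camera images.
- filter_box: White filter box fixed to the plywood, 150 (x) by 270 (y) by 80 mm high; origin: centre of its underside, z up. The lid slides to its +y along the flat deck (80 mm up) between rails 8 mm high, inner faces at x = +-58 mm. Rear stop 6 mm high at y < -125 mm, end stop 14 mm high at y > 125 mm. Tab shoulder on the +x side: out to x = 110, y -14..38, 84 mm high. Pipe stubs stick out 28 mm at the -y end.
- opening (a point): Centre, at deck height, of the square 90 x 90 mm filter opening (blue cartridge inside): (0, -68, 80) mm in the box frame, y -113..-23 mm. Under the lid at the start. The deck beyond it, y -23..125 mm, is the ledge.
- filter_lid: Loose grey lid, 110 x 110 x 12 mm, 105 to 210 g, flat on the deck; origin: centre of its underside, axes parallel to the box's. Starts with its origin at (0, -68, 80) mm in the box frame. The opening is completely uncovered when its origin is at y = +32 mm or more there; the end stop halts it at y = +70 mm.
- rib_back (a point): On the lid's black thumb rib: middle of the rib's rear (-y) face, at (0, -19, 21) mm in the lid frame. The rib is 70 mm long along x, 8 mm thick (y -19..-11 of the lid) and stands 18 mm above the lid's top (12 to 30 mm over its underside). Behind it 36 mm of flat lid top is free. Pushing this face to +y slides the lid.
- tab_top (a point): Centre of the top of the red snap tab's pad, 32 x 32 mm, at (88, 12) mm in the box frame, 100 mm above the box's underside when fully out. Press it straight down. Its red catch stands 9 mm above the deck, 2 mm in front of the lid's +y edge, and blocks the lid until the tab is pressed.
- snap_tab (a joint): Travel of the red tab: 0 m out (starts at 0 to 0.002), 0.012 m fully pressed (pad top then 88 mm above the box's underside, catch 3 mm below the deck). It moves against about 6 N of friction and stays where it is left; the lid is free from about 0.0095 m.
- brush: Yellow scrubbing brush, 170 x 55 x 52 mm, lying on the plywood beside the box's -x side. Origin: centre of its underside. Leave alone.
- strainer: Aluminium drain strainer, 68 mm across, 22 mm high, on the plywood beyond the pipe stubs at the box's -y end. Origin: centre of its underside. Leave alone.
- dustpan: Blue dustpan, 210 x 200 x 44 mm with a 120 mm handle to its -x, flat on the right of the table. Origin: centre of the pan's underside. Leave alone.
- jar: Closed glass jar with steel screw lid, 76 mm across, 105 mm high, at the far edge. Origin: centre of its underside. Leave alone.
- soap: Green soap bottle, 60 mm across, 150 mm high, at the far edge. Origin: centre of its underside. Leave alone.
- tin: Blue tin, 72 mm across, 90 mm high, at the far edge. Origin: centre of its underside. Leave alone.
- organiser_drawer0 (a joint): Drawer of the clear plastic organiser (240 x 200 x 130 mm, fixed on the left of the table): 0 m shut, grows as it is pulled out. Leave shut.
Mind the look-alikes: they are no part of the job. There is more than one size of the filter_lid; the job needs the middle-sized.

How it is judged:
On the way, in this order (a step that is already met when the one before it is completed fails the run):
1. the snap tab is pressed all the way in with the lid still on its seat (value of joint snap_tab above 0.0098 m and y of filter_lid in the frame of filter_box below -0.06 m), for 0.1 s.
2. the lid is pushed along the guides until the opening is uncovered (y of filter_lid in the frame of filter_box above 0.03 m), for 0.2 s.
At the end, for the whole second after the job is handed in: The red tab is still pressed in (at least 9 of 12 mm) and the lid lies flat and still on the ledge between the guides and the end stop, at least 98 mm along from its seat, with the opening uncovered (value of joint snap_tab above 0.009 m and y of filter_lid in the frame of filter_box between 0.03 and 0.078 m and x of filter_lid in the frame of filter_box between -0.008 and 0.008 m and z of filter_lid in the frame of filter_box between 0.076 and 0.084 m and angle between filter_lid's own z axis and vertical below 0.06 rad and linear speed of filter_lid below 0.02 m/s); the robot touches nothing.
It fails at once if the lid is lifted (more than 10 mm off the deck) (z of filter_lid in the frame of filter_box above 0.09 m).
It fails at once if the lid is tipped (more than about 14 degrees) (angle between filter_lid's own z axis and vertical above 0.25 rad).
It fails at once if the lid is forced past the tab before it is pressed in (value of joint snap_tab below 0.008 m and y of filter_lid in the frame of filter_box above -0.055 m).
It fails at once if something around the box is moved by more than 20 mm, or the drawer opened (distance of any of brush, strainer, dustpan, jar, soap, tin from where it was at the start of the episode above 0.02 m or value of joint organiser_drawer0 above 0.02 m).
It also fails if it takes over 38 s, if anything falls off the work surface, if the arm or the gripper's body presses on something with over 40 N, if the wrist force passes 120 N, or if a joint passes its speed limit or range.

## Working session

There is one attempt and no reset: what is moved stays moved. The work goes in short steps, Python scripts to look and compute and a tool call to move; the robot and the scene stay as the last step left them, time stands still between calls to the robot, and variables do not carry over. Pictures are saved under pics/ and viewed, about 8 in all and at most 12, crops included, and the job is handed in when it is done.

Besides the shell and the picture viewer there is one more tool, called after "Request:" by a JSON object that holds its "fn" and its "kwargs", one argument or row to a line. carry_out: Moves the arm, as the interface text tells. Its arguments: {"type":"object","properties":{"increments":{"type":"array"},"force":{"type":"number"}},"required":["increments"]}

```bash
mkdir -p pics; python3 - <<'E'
from workcell import *
import cv2
s=read_state();print(s)
for n in("top","scene"):
    cv2.imwrite(f"pics/{n}0.png",read_camera(n)[:,:,::-1]);c=get_calibration(n);print(n,c)
E
```

```text
{'time': 0.0, 'joint_pos': array([-1.31900229e+00,  3.42713802e-01,  1.52501394e+00, -3.72506771e-05,
        1.27540506e+00, -1.46021884e-01]), 'qd': array([ 0.00172437,  0.00103304, -0.00092107, -0.00011743,  0.00076373,
        0.00064526]), 'joint_torque': array([-1.73533619e-03, -4.33679438e+01, -2.46016252e+01, -2.09644468e-04,
        8.04738665e-03,  1.66270956e-05]), 'tcp_pos': array([ 0.20328944, -0.48362015,  0.23863166]), 'eef_rot': array([ 0.39169347,  0.58935617, -0.39098391,  0.58852962]), 'force': array([-0.53188396,  0.4235262 ,  1.34629808]), 'ft_torque': array([ 0.03288538, -0.02932244,  0.02528127]), 'width': 0.08535878364093478}
top {'fx': 459.20369794201963, 'fy': 459.20369794201963, 'cx': 310.7594030630255, 'cy': 241.4363056022039, 'dist_coeffs': array([-0.10793181,  0.        ,  0.        ,  0.        ,  0.        ]), 'R': array([[ 0.00672321, -0.99996134,  0.0056664 ],
       [-0.99022224, -0.00744709, -0.13929991],
       [ 0.13933672, -0.00467446, -0.99023403]]), 't': array([-0.02837736,  0.53337271,  1.32087421])}
scene {'fx': 477.6747186707789, 'fy': 477.6747186707789, 'cx': 322.1519070616855, 'cy': 234.67735550575725, 'dist_coeffs': array([-0.01105777,  0.        ,  0.        ,  0.        ,  0.        ]), 'R': array([[ 0.84974791,  0.52704441,  0.01235634],
       [ 0.44430976, -0.70334682, -0.55488024],
       [-0.28375574,  0.47699837, -0.83183847]]), 't': array([-0.44181611, -0.22994219,  1.40109972])}
```

View pics/top0.png

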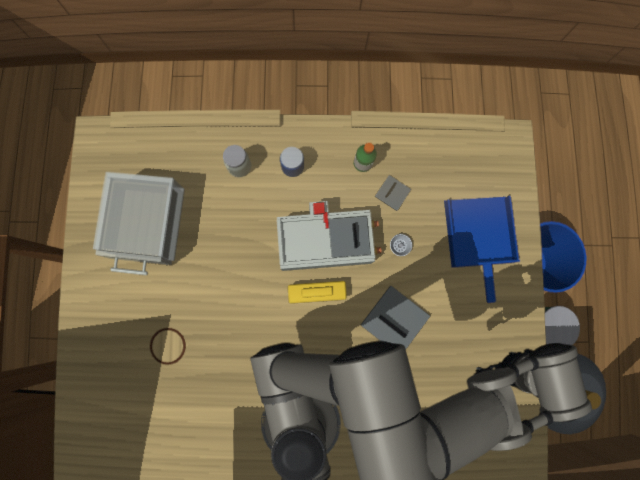

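View pics/scene0.png

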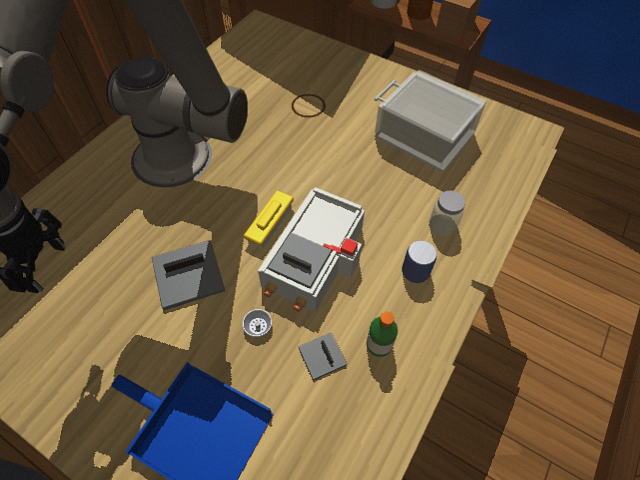

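The top view shows the box at about (326,240), its +x pointing away from the robot and its +y to the left. The tab is at (319,209) and the rib at (356,235). I'll enlarge both views.

```bash
python3 - <<'E'
import cv2
a=cv2.imread("pics/top0.png")[190:280,270:390];cv2.imwrite("pics/c1.png",cv2.resize(a,None,fx=6,fy=6,interpolation=cv2.INTER_CUBIC))
a=cv2.imread("pics/scene0.png")[180:310,245:375];cv2.imwrite("pics/c2.png",cv2.resize(a,None,fx=4.6,fy=4.6,interpolation=cv2.INTER_CUBIC))
E
```

```text
(no output)
```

View pics/c1.png

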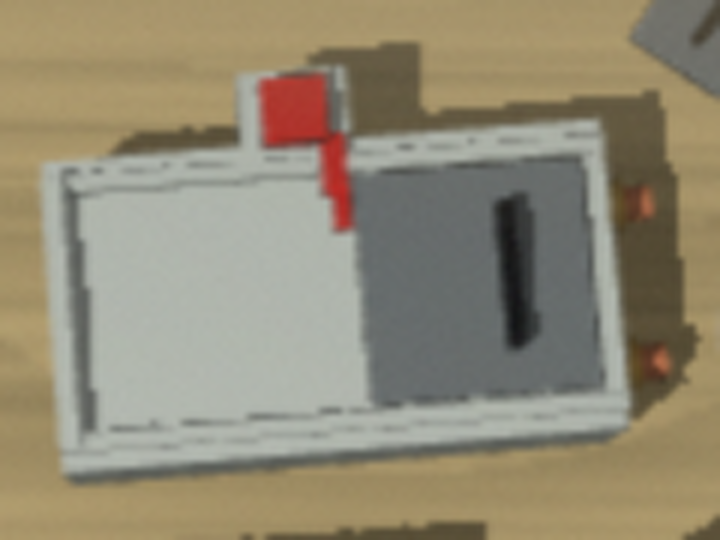

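View pics/c2.png

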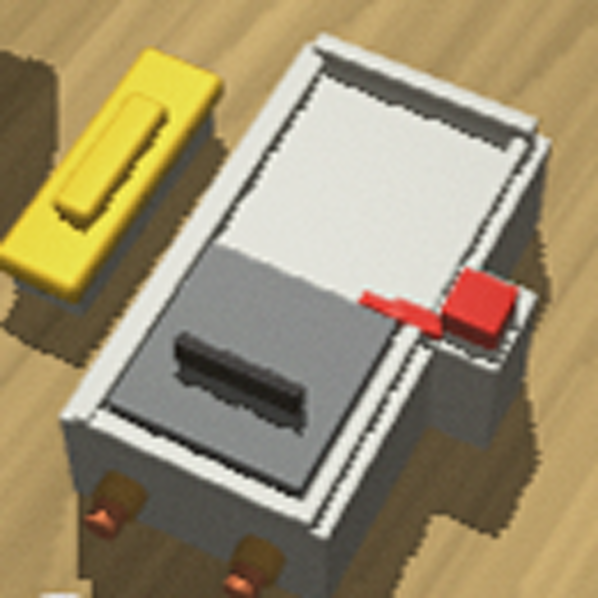

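Positions read from the crops (crop pixels):
- **Top view:** box corners (42,163), (62,462), (602,120) and (628,418). Pad centre (294,109). Lid corners (357,172), (370,403), (604,385) and (583,158).
- **Scene view:** box corners (320,36), (548,140), (65,415) and (322,532). Pad centre (480,296). Lid corners (220,247) and (300,495).

```bash
cat > h.py <<'E'
import numpy as np,cv2
from workcell import *
from scipy.optimize import least_squares
from scipy.spatial.transform import Rotation as Ro
def proj(n,P,c=None):
    c=c or get_calibration(n);K=np.array([[c['fx'],0,c['cx']],[0,c['fy'],c['cy']],[0,0,1]])
    return cv2.projectPoints(np.array(P,float),cv2.Rodrigues(c['R'])[0],c['t'],K,c['dist_coeffs'])[0][:,0]
def w(p,P): return Ro.from_euler('z',p[3]).apply(np.array(P)/1000.)+p[:3]
E
python3 - <<'E'
from h import *
B={'top':(270,190,6,[((75,135,94),(42,163)),((-75,135,94),(62,462)),((75,-135,87),(602,120)),((-75,-135,87),(628,418)),((88,12,99),(294,109)),((55,-13,92),(357,172)),((-55,-13,92),(370,403)),((-55,-123,92),(604,385)),((55,-123,92),(583,158))]),
'scene':(245,180,4.6,[((-75,135,94),(320,36)),((75,135,94),(548,140)),((-75,-135,87),(65,415)),((75,-135,87),(322,532)),((88,12,99),(480,296)),((-55,-13,92),(220,247)),((55,-123,92),(300,495))])}
def res(p):
    r=[]
    for n,(ox,oy,s,L) in B.items():
        q=proj(n,w(p,[l[0] for l in L]));m=(np.array([l[1] for l in L])+.5)/s-.5+[ox,oy];r.append(q-m)
    return np.vstack(r)
f=least_squares(lambda p:res(p).ravel(),[.55,0,0,.1],loss='soft_l1');p=f.x
print(p.round(4));print(res(p).round(1).tolist());np.save('p.npy',p)
s=read_state();R=Ro.from_quat(s['eef_rot']).as_matrix();print("tool axes cols",R.round(3).tolist(),s['tcp_pos'])
for nm,P in dict(tab=(88,12,100),rib=(0,-87,101)).items(): print(nm,w(p,[P])[0].round(4))
E
```

```text
[ 0.5371 -0.0661 -0.0055  0.0784]
[[-0.0, -1.4], [-0.1, 0.8], [-0.1, -0.2], [0.2, 1.6], [0.4, -0.2], [-0.6, 0.5], [0.2, -0.0], [-0.3, 0.2], [-0.2, 0.2], [-1.3, -0.3], [2.2, -1.1], [-0.7, -0.3], [1.0, 1.6], [0.6, 2.9], [-1.0, -0.5], [0.4, 0.6]]
tool axes cols [[-0.0, 0.922, 0.387], [0.001, 0.387, -0.922], [-1.0, 0.0, -0.001]] [ 0.20329435 -0.48365703  0.23869323]
tab [ 0.6239 -0.0473  0.0945]
rib [ 0.5439 -0.1529  0.0955]
```

Request:
{"fn": "carry_out", "kwargs": {
  "increments": [
    {"dy": 4,"dz": -1.7,"yaw": 0.03,"hand": 0},
    {"dy": 8,"dz": -3.4,"yaw": 0.06,"hand": 0},
    {"dy": 12,"dz": -5.2,"yaw": 0.09,"hand": 0},
    {"dy": 16,"dz": -6.9,"yaw": 0.12,"hand": 0},
    {"dy": 20,"dz": -8.6,"yaw": 0.15,"hand": 0},
    {"dy": 24,"dz": -10.3,"yaw": 0.18,"hand": 0},
    {"dy": 28,"dz": -12.1,"yaw": 0.21,"hand": 0},
    {"dy": 32,"dz": -13.8,"yaw": 0.24,"hand": 0},
    {"dy": 36,"dz": -15.5,"yaw": 0.27,"hand": 0},
    {"dy": 40,"dz": -17.2,"yaw": 0.3,"hand": 0},
    {"dy": 44,"dz": -19,"yaw": 0.319,"hand": 0},
    {"dy": 48,"dz": -20.7,"yaw": 0.319,"hand": 0},
    {"dy": 52,"dz": -22.4,"yaw": 0.319,"hand": 0},
    {"dy": 55.7,"dz": -24,"yaw": 0.319,"hand": 0},
    {"dy": 55.7,"dz": -24,"yaw": 0.319,"hand": 0},
    {"dy": 55.7,"dz": -24,"yaw": 0.319,"hand": 0}
  ]
}}

```text
invalid input
```

```bash
python3 - <<'E'
from h import *
p=np.load('p.npy');s=read_state();c=get_calibration('wrist');im=read_camera('wrist')[:,:,::-1].copy()
cv2.imwrite('pics/w0.png',im);np.save('wc.npy',c,allow_pickle=True)
R=Ro.from_quat(s['eef_rot']).as_matrix()
print(s['time'],s['tcp_pos'],R.round(3).tolist(),s['width'],s['joint_pos'].round(2))
P=[(88,12,100),(0,-87,110),(55,-13,92),(-55,-13,92),(-55,-123,92),(55,-123,92)]
print(proj('wrist',w(p,P),c).round(0).tolist())
E
```

```text
0.1 [ 0.20329435 -0.48365703  0.23869323] [[-0.0, 0.922, 0.387], [0.001, 0.387, -0.922], [-1.0, 0.0, -0.001]] 0.08529378263671065 [-1.32  0.34  1.52 -0.    1.28 -0.15]
[[54.0, -349.0], [-16.0, -577.0], [-44.0, -561.0], [-138.0, -465.0], [35.0, -427.0], [93.0, -620.0]]
```

View pics/w0.png

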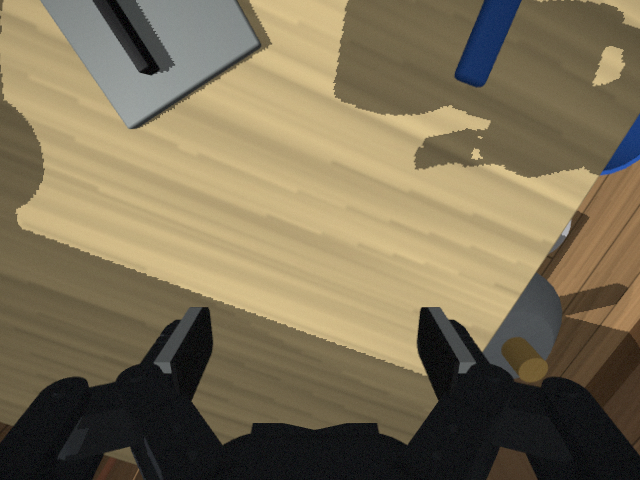

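The move was refused, so this picture still shows the start pose: the large decoy lid is at the top left and the fingers are open. I'll retry with every field filled in.

Request:
{"fn": "carry_out", "kwargs": {
  "increments": [
    {"dx": 0,"dy": 4,"dz": -1.7,"yaw": 0.03,"hand": 0},
    {"dx": 0,"dy": 8,"dz": -3.4,"yaw": 0.06,"hand": 0},
    {"dx": 0,"dy": 12,"dz": -5.2,"yaw": 0.09,"hand": 0},
    {"dx": 0,"dy": 16,"dz": -6.9,"yaw": 0.12,"hand": 0},
    {"dx": 0,"dy": 20,"dz": -8.6,"yaw": 0.15,"hand": 0},
    {"dx": 0,"dy": 24,"dz": -10.3,"yaw": 0.18,"hand": 0},
    {"dx": 0,"dy": 28,"dz": -12.1,"yaw": 0.21,"hand": 0},
    {"dx": 0,"dy": 32,"dz": -13.8,"yaw": 0.24,"hand": 0},
    {"dx": 0,"dy": 36,"dz": -15.5,"yaw": 0.27,"hand": 0},
    {"dx": 0,"dy": 40,"dz": -17.2,"yaw": 0.3,"hand": 0},
    {"dx": 0,"dy": 44,"dz": -19,"yaw": 0.319,"hand": 0},
    {"dx": 0,"dy": 44,"dz": -19,"yaw": 0.319,"hand": 0},
    {"dx": 0,"dy": 44,"dz": -19,"yaw": 0.319,"hand": 0}
  ],
  "force": 40
}}

```text
time: 1.78
tcp_pos: [0.535, -0.1386, 0.2389]
eef_rot: [0.479, 0.52, -0.48, 0.519]
force: [0.0, 0.1, 0.3]
width: 0.0
```

```bash
cat > look.py <<'E'
import sys
from h import *
p=np.load('p.npy');s=read_state();c=get_calibration('wrist');im=read_camera('wrist')[:,:,::-1].copy()
cv2.imwrite(f'pics/{sys.argv[1]}.png',im);np.save('wc.npy',c,allow_pickle=True)
R=Ro.from_quat(s['eef_rot']).as_matrix()
print(s['time'],s['tcp_pos'],R.round(3).tolist(),s['width'],s['joint_pos'].round(2),s['force'])
P=[(88,12,100),(0,-87,110),(55,-13,92),(-55,-13,92),(-55,-123,92),(55,-123,92)]
print(proj('wrist',w(p,P),c).round(0).tolist())
E
python3 look.py w1
```

```text
1.775 [ 0.5349973  -0.13856579  0.23891055] [[-0.001, 0.997, 0.079], [-0.0, 0.079, -0.997], [-1.0, -0.001, 0.0]] 1.907350329846577e-05 [-0.39  0.39  1.45 -0.    1.3   1.1 ] [0.03258206 0.0920091  0.29347512]
[[198.0, 96.0], [334.0, 217.0], [238.0, 142.0], [246.0, 273.0], [373.0, 273.0], [380.0, 142.0]]
```

View pics/w1.png

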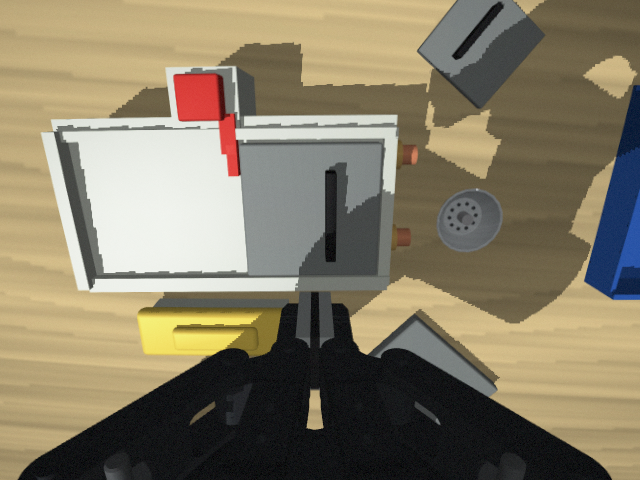

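The view agrees with the fit: tab at (199,97) against a predicted (198,96), and rib rear edge at (336,216) against (334,217). Next I move over the tab and descend to just above it.

Request:
{"fn": "carry_out", "kwargs": {
  "increments": [
    {"dx": 0,"dy": 3.2,"dz": -2.8,"yaw": 0,"hand": 0},
    {"dx": 0,"dy": 6.4,"dz": -5.6,"yaw": 0,"hand": 0},
    {"dx": 2,"dy": 9.6,"dz": -8.4,"yaw": 0,"hand": 0},
    {"dx": 5,"dy": 9.6,"dz": -8.4,"yaw": 0,"hand": 0},
    {"dx": 8,"dy": 9.6,"dz": -8.4,"yaw": 0,"hand": 0},
    {"dx": 11,"dy": 9.6,"dz": -8.4,"yaw": 0,"hand": 0},
    {"dx": 12.4,"dy": 9.6,"dz": -8.4,"yaw": 0,"hand": 0},
    {"dx": 12.4,"dy": 9.6,"dz": -8.4,"yaw": 0,"hand": 0}
  ]
}}

```text
time: 2.82
tcp_pos: [0.624, -0.0479, 0.1148]
eef_rot: [0.48, 0.519, -0.481, 0.519]
force: [-0.1, 0.0, 0.7]
width: -0.0004
```

Request:
{"fn": "carry_out", "kwargs": {
  "increments": [
    {"dx": 0.3,"dy": 0,"dz": 0,"yaw": 0,"hand": 0},
    {"dx": 0.6,"dy": 0,"dz": 0,"yaw": 0,"hand": 0},
    {"dx": 0.9,"dy": 0,"dz": 0,"yaw": 0,"hand": 0},
    {"dx": 1.2,"dy": 0,"dz": 0,"yaw": 0,"hand": 0},
    {"dx": 1.5,"dy": 0,"dz": 0,"yaw": 0,"hand": 0},
    {"dx": 1.5,"dy": 0,"dz": 0,"yaw": 0,"hand": 0}
  ]
}}

```text
time: 3.58
tcp_pos: [0.6249, -0.0472, 0.101]
eef_rot: [0.48, 0.519, -0.48, 0.52]
force: [-1.6, 0.4, 3.6]
width: 0.0002
```

Request:
{"fn": "carry_out", "kwargs": {
  "increments": [
    {"dx": 0.2,"dy": 0,"dz": 0,"yaw": 0,"hand": 0},
    {"dx": 0.4,"dy": 0,"dz": 0,"yaw": 0,"hand": 0},
    {"dx": 0.5,"dy": 0,"dz": 0,"yaw": 0,"hand": 0},
    {"dx": 0.5,"dy": 0,"dz": 0,"yaw": 0,"hand": 0}
  ]
}}

```text
time: 4.08
tcp_pos: [0.6249, -0.0472, 0.0961]
eef_rot: [0.48, 0.519, -0.48, 0.52]
force: [-1.3, 0.1, 5.8]
width: -0.0003
```

Request:
{"fn": "carry_out", "kwargs": {
  "increments": [
    {"dx": 0.2,"dy": 0,"dz": 0,"yaw": 0,"hand": 0},
    {"dx": 0.3,"dy": 0,"dz": 0,"yaw": 0,"hand": 0},
    {"dx": 0.3,"dy": 0,"dz": 0,"yaw": 0,"hand": 0}
  ]
}}

```text
time: 4.45
tcp_pos: [0.625, -0.0472, 0.0959]
eef_rot: [0.48, 0.518, -0.479, 0.52]
force: [-8.0, 0.7, 23.3]
width: -0.0001
```

The tab bottomed out with the tips at 88 mm and the force rising to 23 N. That also puts the box base at z≈0. I'll retreat, look, and line up behind the rib.

Request:
{"fn": "carry_out", "kwargs": {
  "increments": [
    {"dx": -1,"dy": 0,"dz": 0,"yaw": 0,"hand": 0},
    {"dx": -4,"dy": 0,"dz": 0,"yaw": 0,"hand": 0},
    {"dx": -8,"dy": 0,"dz": 0,"yaw": 0,"hand": 0},
    {"dx": -11,"dy": -4,"dz": 4,"yaw": 0,"hand": 0},
    {"dx": -12,"dy": -8,"dz": 8,"yaw": 0,"hand": 0},
    {"dx": -12,"dy": -12,"dz": 9,"yaw": 0,"hand": 0},
    {"dx": -12,"dy": -12,"dz": 9,"yaw": 0,"hand": 0},
    {"dx": -12,"dy": -12,"dz": 9,"yaw": 0,"hand": 0}
  ]
}}

```text
time: 5.45
tcp_pos: [0.5127, -0.1462, 0.2125]
eef_rot: [0.48, 0.519, -0.48, 0.52]
force: [-0.1, 0.7, -0.8]
width: 0.0001
```

```bash
python3 look.py w2; python3 - <<'E'
from h import *
p=np.load('p.npy');p[2]=0;s=read_state();R=Ro.from_quat(s['eef_rot']).as_matrix()
for P in[(0,-106,95),(0,-87,101),(0,12,95)]:
    t=w(p,[P])[0]+[0,0,.008];print(P,t,(R.T@(t-s['tcp_pos'])*100).round(2))
E
```

```text
5.45 [ 0.51271894 -0.14619915  0.2124613 ] [[0.001, 0.997, 0.079], [-0.0, 0.079, -0.997], [-1.0, 0.001, 0.0]] 9.351729597640686e-05 [-0.42  0.38  1.55  0.    1.22  1.07] [-0.07389761  0.71968609 -0.83080174]
[[173.0, 57.0], [327.0, 196.0], [219.0, 111.0], [231.0, 260.0], [372.0, 260.0], [380.0, 111.0]]
(0, -106, 95) [ 0.54540446 -0.17179283  0.103     ] [10.93  3.02  2.83]
(0, -87, 101) [ 0.54391724 -0.15285112  0.109     ] [10.33  3.02  0.93]
(0, 12, 95) [ 0.53616806 -0.05415487  0.103     ] [10.93  3.03 -8.97]
```

View pics/w2.png

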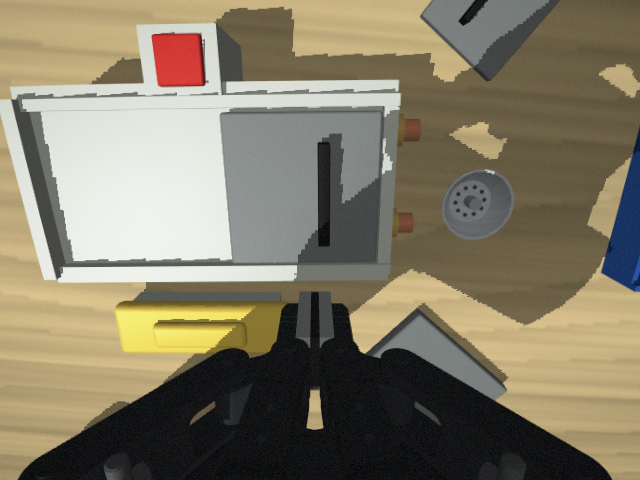

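The red catch has dropped out of view below the deck and the lid is still on its seat. The rib's rear edge is at x≈330, so it sits about 2 mm further toward −y than predicted. I'll descend behind it.

Request:
{"fn": "carry_out", "kwargs": {
  "increments": [
    {"dx": 0,"dy": 1.5,"dz": 1.5,"yaw": 0,"hand": 0},
    {"dx": 1,"dy": 3,"dz": 3,"yaw": 0,"hand": 0},
    {"dx": 4,"dy": 3,"dz": 3,"yaw": 0,"hand": 0},
    {"dx": 7,"dy": 3,"dz": 3,"yaw": 0,"hand": 0},
    {"dx": 9,"dy": 3,"dz": 3,"yaw": 0,"hand": 0},
    {"dx": 10,"dy": 3,"dz": 3,"yaw": 0,"hand": 0},
    {"dx": 10.7,"dy": 3,"dz": 3,"yaw": 0,"hand": 0},
    {"dx": 10.7,"dy": 3,"dz": 3,"yaw": 0,"hand": 0}
  ]
}}

```text
time: 6.5
tcp_pos: [0.5446, -0.1737, 0.1053]
eef_rot: [0.48, 0.519, -0.48, 0.519]
force: [-0.2, -0.6, 0.9]
width: -0.0001
```

Request:
{"fn": "carry_out", "kwargs": {
  "increments": [
    {"dx": 0,"dy": 0,"dz": -0.4,"yaw": 0,"hand": 0},
    {"dx": 0,"dy": 0,"dz": -0.8,"yaw": 0,"hand": 0},
    {"dx": 0,"dy": 0,"dz": -1.2,"yaw": 0,"hand": 0},
    {"dx": 0,"dy": 0,"dz": -1.6,"yaw": 0,"hand": 0},
    {"dx": 0,"dy": 0,"dz": -2.0,"yaw": 0,"hand": 0}
  ]
}}

```text
time: 7.12
tcp_pos: [0.5428, -0.1537, 0.1055]
eef_rot: [0.48, 0.519, -0.48, 0.52]
force: [0.3, -1.7, 0.6]
width: -0.0001
```

Request:
{"fn": "carry_out", "kwargs": {
  "increments": [
    {"dx": 0,"dy": 0,"dz": -0.5,"yaw": 0,"hand": 0},
    {"dx": 0,"dy": 0,"dz": -1.0,"yaw": 0,"hand": 0},
    {"dx": 0,"dy": 0,"dz": -1.5,"yaw": 0,"hand": 0},
    {"dx": 0,"dy": 0,"dz": -2.0,"yaw": 0,"hand": 0},
    {"dx": 0,"dy": 0,"dz": -2.5,"yaw": 0,"hand": 0},
    {"dx": 0,"dy": 0,"dz": -3.0,"yaw": 0,"hand": 0},
    {"dx": 0,"dy": 0,"dz": -3.5,"yaw": 0,"hand": 0},
    {"dx": 0,"dy": 0,"dz": -4.0,"yaw": 0,"hand": 0},
    {"dx": 0,"dy": 0,"dz": -4.5,"yaw": 0,"hand": 0},
    {"dx": 0,"dy": 0,"dz": -5.0,"yaw": 0,"hand": 0}
  ]
}}

```text
time: 8.38
tcp_pos: [0.5387, -0.1037, 0.1053]
eef_rot: [0.48, 0.519, -0.48, 0.519]
force: [0.6, -0.9, 1.1]
width: -0.0
```

Request:
{"fn": "carry_out", "kwargs": {
  "increments": [
    {"dx": 0,"dy": 0,"dz": -0.5,"yaw": 0,"hand": 0},
    {"dx": 0,"dy": 0,"dz": -1.0,"yaw": 0,"hand": 0},
    {"dx": 0,"dy": 0,"dz": -1.5,"yaw": 0,"hand": 0},
    {"dx": 0,"dy": 0,"dz": -2.0,"yaw": 0,"hand": 0},
    {"dx": 0,"dy": 0,"dz": -2.5,"yaw": 0,"hand": 0},
    {"dx": 0,"dy": 0,"dz": -3.0,"yaw": 0,"hand": 0},
    {"dx": 0,"dy": 0,"dz": -3.5,"yaw": 0,"hand": 0},
    {"dx": 0,"dy": 0,"dz": -4.0,"yaw": 0,"hand": 0},
    {"dx": 0,"dy": 0,"dz": -4.4,"yaw": 0,"hand": 0},
    {"dx": 0,"dy": 0,"dz": -4.7,"yaw": 0,"hand": 0},
    {"dx": 0,"dy": 0,"dz": -4.9,"yaw": 0,"hand": 0},
    {"dx": 0,"dy": 0,"dz": -5.0,"yaw": 0,"hand": 0},
    {"dx": 0,"dy": 0,"dz": -5.0,"yaw": 0,"hand": 0},
    {"dx": 0,"dy": 0,"dz": -4.2,"yaw": 0,"hand": 0},
    {"dx": -1,"dy": 0,"dz": -3.5,"yaw": 0,"hand": 0},
    {"dx": -5,"dy": -3,"dz": -2,"yaw": 0,"hand": 0},
    {"dx": -9,"dy": -6,"dz": 1,"yaw": 0,"hand": 0},
    {"dx": -12,"dy": -6,"dz": 3,"yaw": 0,"hand": 0},
    {"dx": -12,"dy": -6,"dz": 3,"yaw": 0,"hand": 0},
    {"dx": -12,"dy": -6,"dz": 3,"yaw": 0,"hand": 0}
  ]
}}

```text
time: 10.88
tcp_pos: [0.4809, -0.1386, 0.225]
eef_rot: [0.48, 0.519, -0.48, 0.519]
force: [-0.7, -0.7, 0.4]
width: 0.0001
```

```bash
python3 look.py w3; python3 - <<'E'
from h import *
p=np.load('p.npy');p[2]=0;c=np.load('wc.npy',allow_pickle=True).item()
for y in(32,38,44,50): print(y,proj('wrist',w(p,[(0,y-19,110),(55,y-55,92),(-55,y-55,92),(55,y+55,92),(-55,y+55,92)]),c).round(0).tolist())
E
```

```text
10.875 [ 0.48088814 -0.13856889  0.22496193] [[-0.001, 0.997, 0.078], [0.001, 0.078, -0.997], [-1.0, -0.001, -0.001]] 0.00010098520821989361 [-0.43  0.31  1.61  0.    1.22  1.06] [-0.73506539 -0.69275659  0.37976313]
[[190.0, 6.0], [342.0, 147.0], [235.0, 63.0], [244.0, 217.0], [385.0, 217.0], [394.0, 63.0]]
32 [[194.0, 148.0], [248.0, 62.0], [256.0, 219.0], [87.0, 64.0], [114.0, 219.0]]
38 [[186.0, 148.0], [239.0, 62.0], [248.0, 219.0], [78.0, 64.0], [107.0, 219.0]]
44 [[177.0, 148.0], [230.0, 62.0], [240.0, 219.0], [70.0, 64.0], [99.0, 219.0]]
50 [[168.0, 148.0], [221.0, 62.0], [232.0, 219.0], [61.0, 64.0], [91.0, 219.0]]
```

View pics/w3.png

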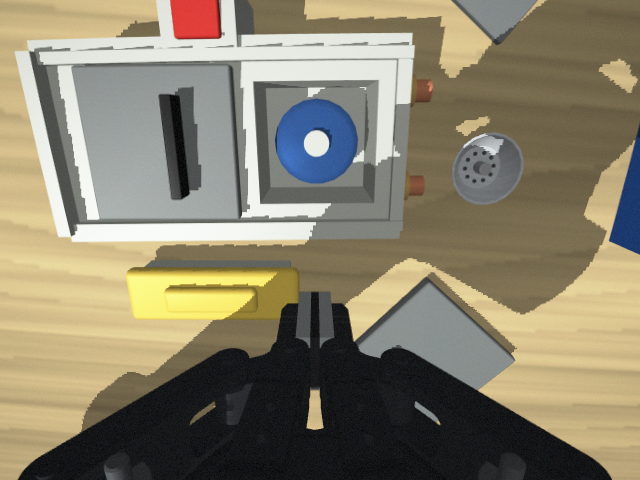

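The lid's rear edge runs from (233,65) to (240,219), which puts the lid at y≈+43 mm. The opening is fully uncovered, the tab is down, and the robot is clear.

```bash
python3 -c "
from workcell import *
print(sign_off())"
```

```text
the job is handed in; nothing more can be done
None
```

The filter box is open and the job is handed in, at about 11 s of the 38 s allowed.

- **Tab:** I pressed the red tab with closed fingers until it bottomed out. The fingertips stopped at 88 mm with the force rising to 23 N. The next picture showed the catch gone below the deck and the lid still on its seat.
- **Lid:** I pushed the rib toward +y with about 1–2 N. The last wrist picture puts the lid at about y = +43 mm (needed: +30 to +78 mm). It lies flat between the rails, with the whole opening and blue cartridge visible.
- **Surroundings:** The brush, strainer and nearby box parts looked undisturbed in that picture. I did not re-photograph the far items (jar, soap, tin) or the organiser drawer, but the arm did not go near them. The gripper was clear of everything, with about 1 N residual on the force sensor.

**What failed or disagreed:**
- The first move call was refused as invalid, apparently because some fields were left out. It went through once I filled them all in.
- The first camera fit put the box base 5.5 mm too low. The tab press showed it at about 0, so I used 0 from then on.
- The rib sat about 2 mm further toward −y than the fit predicted, and I allowed for that before pushing.

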